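# Wedge a specimen block tight in a wedge vice

## Task

First slide the white specimen block along the vice until its end rests against the end stop. Then pick up the hammer and, with the hammer only, tap the loose steel wedge on its thick end, deeper into the vice, until it stops advancing and the block is clamped tight. Finally lay the hammer flat on the worktop, clear of the vice and the wedge, and leave the other things where they stand.

Things in the scene. Friction and masses are not known exactly. Their poses are not given: they have to be found in the camera images.
- vice: Low metal wedge vice with a dark base plate, screwed to the worktop; its yaw varies. Origin: on the underside of the base plate, at x = y = 0; z up. Vice frame, mm: plate 10 thick, x -75 to 75, y -110 to 75; fixed bar at x -75 to -57, y -45 to 65, top z 36. Wedge channel: between bar and jaw; block channel: between jaw and fence. Both run along y and are open above and at the -y end
- stop_face (a point): Middle of the end stop's flat face, which looks along the vice's -y towards the block; at (2, 45, 30) mm in the vice frame. The stop is 38 wide (x), 18 thick, its top at z 44 mm
- fence_face (a point): On the fence's face towards the block, (23, 5, 30) mm in the vice frame as drawn. The steel fence (15 mm thick, y -45 to 55, top z 34) is set by screws up to 1 mm either way in x and does not give
- jaw: Steel jaw sliding only along the vice's x. Origin: at the vice's origin when fully back, as at the start; closes in +x by 2 to 4.5 mm until the block is clamped against the fence. Its face to the wedge slants 7 degrees; its flat face to the block is at x = -20 mm, y -45 to 42, top z 34. It takes about 1 N to move and stays put
- wedge: Loose steel wedge, 0.3 kg, 130 long, 32 high, 26 wide at the butt (thick end), 10 at the thin end, 7 degrees. It stands on the vice's plate, thin end in the channel, butt sticking out at the vice's -y end. Origin: underside, middle of the butt face; y points to the thin end, the way it is driven, parallel to the vice's y; z up
- wedge_butt (a point): Point to strike: middle of the wedge's butt face, 20 mm above its underside, 30 mm above the worktop. Pushed with a few N the wedge slides in along +y, 20 to 60 mm in all, until jaw and block meet; then it hardly advances and jams, staying tight when let go. Taps of 10 to 15 N seat it
- block: White block, steel discs in its top, 40 (x) x 80 (y) x 44 (z) mm, 0.2 kg, on the vice's plate between jaw and fence with 2 to 4 mm side play. It stands 10 to 20 mm proud of stop, jaw and fence: push it there on its -y end face. Origin: middle of underside, axes as the vice's. Slides with 1 to 2 N. Starts 15 to 35 mm short of the stop; home at vice y = 5 mm
- hammer: Double-faced hammer, 0.35 kg, lying on its side. Origin: underside, middle of the head. Handle along its own -x to 130 mm, flat-sided, 18 wide (y), 22 high, centre 15 mm up, 22 x 30 mm swell at the last 26 mm. Head 30 x 82 x 30 mm (x, y, z): round black striking faces, 29 across, look along +y and -y, 41 mm from the origin, centre 15 mm up
- hammer_grip (a point): Good place to grip the handle: on its centre line, 62 mm from the middle of the head along -x, 15 mm above the hammer's underside. A tall beige instrument stands on the worktop to the right, beyond x 0.52 m and right of y -0.17 m: keep arm and gripper clear of it
- beaker: Beaker, 47 mm across, 48 tall, beyond the vice; bystander. Origin: underside
- timer: White bench timer, 62 x 66 x 18 mm, in front of the vice to the left; bystander. Origin: underside
- stain_bottle: Small bottle with a black cap, 36 mm across, 74 tall, to the right beyond the vice; bystander. Origin: underside
There are look-alikes about, which are no part of the job. Leave any blue or pink look-alike of the block alone.

How it is judged:
By the outcome, as a careful person would: the job done as asked, in the order asked, and still so for the second after the job is handed in, with the robot touching nothing.
It also fails if it takes over 59 s, if anything falls off the work surface, if the arm or the gripper's body presses on something with over 40 N, if the wrist force passes 120 N, or if a joint passes its speed limit or range.

## Robot

A 6-joint arm with a two-finger parallel gripper is mounted at the origin on a cart in front of the work surface, level with it; the furniture and walls round the work are solid. World frame = base frame: x ahead of the robot, y to its left, z up, the work surface at z = 0. Lengths are in mm, angles in rad, forces in N, time in s.
With the tool pointing down it reaches from about 350 to 925 mm from the base axis. Payload 6.4 kg.
Tool frame: the origin (TCP) lies midway between the tips of the shut fingers; the grasp point (between the pads) lies 19 mm behind it; z points along the fingers, y is the direction in which the jaws open and shut (so a half turn about z gives the same grasp; the last joint's range is limited). The gripper opens to 85 mm and grips with 20 to 120 N. Pads are 22 mm wide; open, the fingers measure 114 mm over their backs; the gripper's body (76 mm by 85 mm) begins 54 mm behind the grasp point. The pads swing forward as they close: fully open they stand 13 mm farther back than shut.
Start: joints at [1.096, 0.245, 1.558, -0, 1.339, -0.174], TCP at [192.582, 620.827, 231.29] pointing down, gripper open.
Joint ranges: [-3.13, 3.13], [-1.02, 2.26], [0.13, 2.54], [-0.95, 4.09], [0.21, 2.88], [-2.74, 2.74]. Speed limits (rad/s): [2.57, 2.57, 3.14, 3.14, 3.14, 3.14].

## Interface

Orientations are given as a unit quaternion [x, y, z, w].
In Python, from workcell import bot gives the robot as it stands.
- The arm moves only by the shell command python3 -m handwheel 'ROWS' [FORCE]. ROWS is JSON, a list that holds one entry, the list of rows, each a list of 7 numbers: the gripper command: -1 is shut, 1 is fully open, values between are in proportion, then the shift along the tool's x, y, z in cm, then the turn, a rotation vector about the tool's x, y, z in degrees. A call has 1 to 20 rows; each row is the pose to reach, as a shift and turn from the pose measured when the call began, along the tool's axes at that moment; what a row does not reach only later rows make up. A row lasts 1/8 s, in which the tool goes at most 62.5 mm and 10.7 degrees, less where a joint would pass 70% of its speed; a pose out of reach is approached as far as the arm can. A call with a gripper value outside its range is refused whole. The fingers move at their own pace and stop on an object; FORCE is the grip in N (left out, the last holds). Time passes only in rows, so rows that repeat a pose let the fingers close. It gives the time, the measured TCP pose, the force and the opening at its end, in the units of the state.
- bot.sense(): the state, without advancing time (a new reading comes with each control period).
- bot.get_image(name): name is "scene" or "top"; returns a dict with "img" (384x512x3 uint8, red, green, blue), "range_z" (384x512 float32, mm along the optical axis (not along the pixel's ray), 0 where there is no reading), "camera_matrix" (3x3 intrinsics, pixels), "rvec" (rotation vector, rad) and "tvec" (3), from world to camera coordinates, as OpenCV has them. Camera axes: x right, y down, z forward; pixel columns grow to the right and rows downward; lengths in mm; the calibration is good to about 2 mm. A picture is of the moment at which its call begins.
- bot.sign_off(): hands the job in, once; it reports no verdict.
The state is a dict: "clock": time; "qpos": joint angles; "joint_vel": joint speeds; "joint_efforts": joint torques, N m; "tool_pos": TCP position; "tool_rot": TCP orientation; "contact_force": force on the tool from outside, world axes, zero at the start; "ft_torque": the same for the moment, N m; "opening": finger opening in mm.
Only numpy, scipy, OpenCV 4.12 (cv2) and the standard library are available. Lean on these libraries where they do the work, as an engineer would, in place of code of your own. Each camera call takes 0.05 s, during which the arm holds its last target.

## Working session

There is one attempt and no reset: what is moved stays moved. The work goes in short steps, Python scripts to look and compute and a shell command to move; the robot and the scene stay as the last step left them, time stands still between calls to the robot, and variables do not carry over. Pictures are saved under pics/ and viewed, and the job is handed in when it is done.

```bash
ls; mkdir -p pics; python3 - <<'E'
from workcell import bot
import cv2,numpy as np
s=bot.sense();print(s)
for n in("scene","top"):
    d=bot.get_image(n);cv2.imwrite(f"pics/{n}0.png",cv2.cvtColor(d["img"],cv2.COLOR_RGB2BGR))
    np.savez(f"{n}0.npz",**d);print(d["camera_matrix"],d["rvec"],d["tvec"])
E
```

```text
pics
{'clock': 0.0, 'qpos': array([ 1.09590083e+00,  2.45813588e-01,  1.55904907e+00,  8.18622404e-06,
        1.33869522e+00, -1.74138601e-01]), 'joint_vel': array([-3.77485326e-04, -7.66028175e-05,  1.51149267e-03, -1.55521069e-03,
       -9.23662166e-04, -1.47551308e-03]), 'joint_efforts': array([ 2.24412623e-03, -4.29506063e+01, -3.26135695e+01,  2.02596374e-05,
        5.25544194e-03,  1.02249814e-06]), 'tool_pos': array([192.30920445, 620.30218321, 230.16179103]), 'tool_rot': array([ 1.49813184e-01,  9.88713833e-01, -9.30055398e-04, -3.17081735e-04]), 'contact_force': array([-0.15211755,  0.19815279,  0.11169071]), 'ft_torque': array([-0.01891311,  0.01240423, -0.00101519]), 'opening': 85.77278459782828}
[[472.38844149   0.         257.18819733]
 [  0.         472.38844149 190.78775142]
 [  0.           0.           1.        ]] [ 2.02149023 -0.50373213  0.27443042] [-469.52365195  243.90305577 1125.55130127]
[[389.76614818   0.         259.59127739]
 [  0.         389.76614818 187.21381407]
 [  0.           0.           1.        ]] [ 2.17074993 -2.15018608  0.13748992] [ 131.23713993  589.49316042 1290.68191398]
```

View pics/scene0.png

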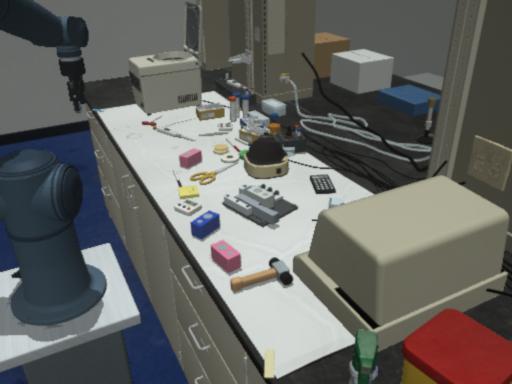

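View pics/top0.png

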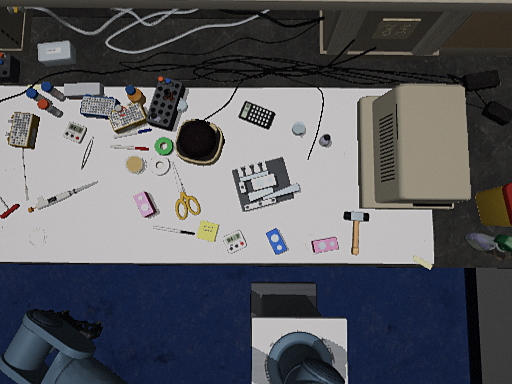

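The scene and top views show the vice at top (265,184), the hammer at top (356,230), blue and pink look-alikes at (277,240), (325,245) and (146,204). I'll enlarge the vice and hammer.

```bash
python3 - <<'E'
import cv2,numpy as np
a=cv2.imread("pics/top0.png");b=cv2.imread("pics/scene0.png")
cv2.imwrite("pics/c1.png",cv2.resize(a[145:225,220:320],None,fx=8,fy=7.5*8/7.5 if 0 else 7,interpolation=cv2.INTER_CUBIC))
cv2.imwrite("pics/c2.png",cv2.resize(b[170:230,210:310],None,fx=8,fy=8,interpolation=cv2.INTER_CUBIC))
cv2.imwrite("pics/c3.png",np.hstack([cv2.resize(a[200:270,300:370],(400,400),interpolation=cv2.INTER_CUBIC),cv2.resize(b[230:300,225:295],(400,400),interpolation=cv2.INTER_CUBIC)]))
E
```

```text
(no output)
```

View pics/c1.png

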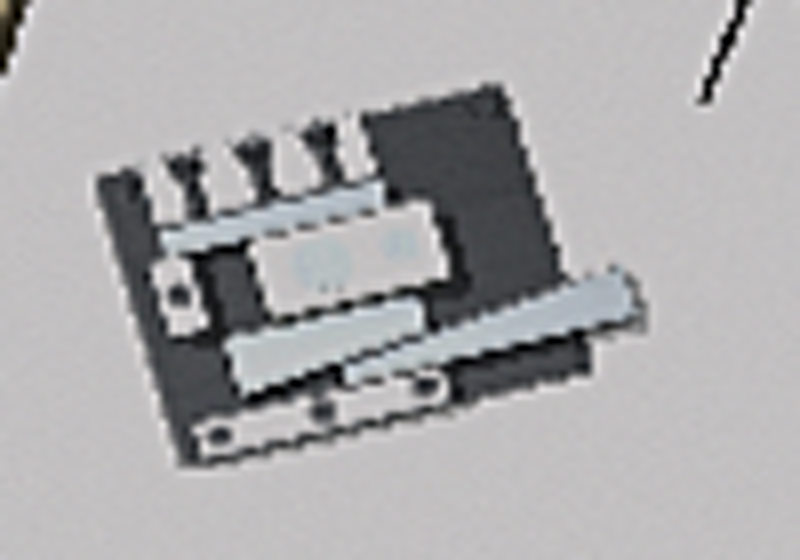

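View pics/c2.png

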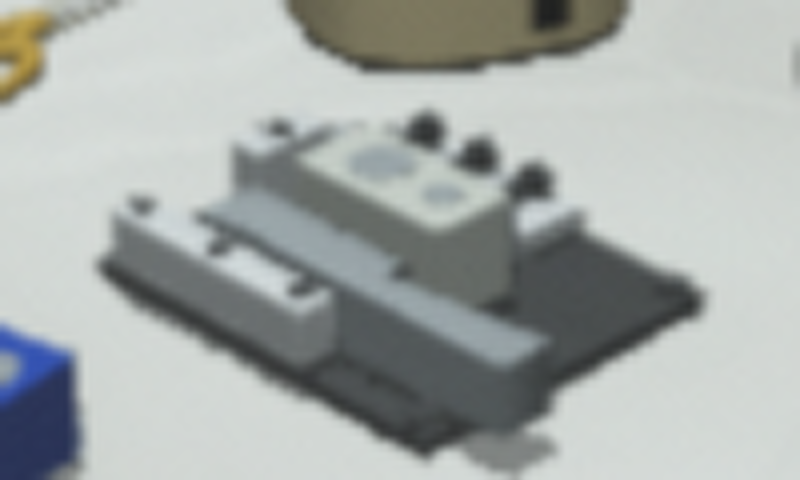

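View pics/c3.png

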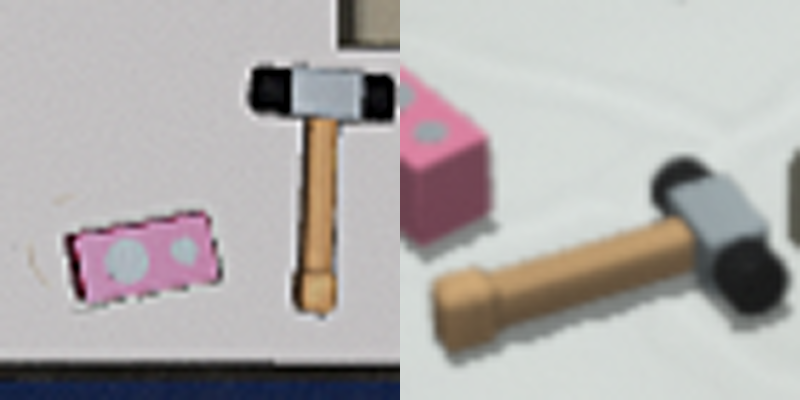

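The crops show the vice with its end stop at the left of the top view (crop 180,295). The wedge butt sticks out on the right (crop 630,300). Three blocks could be the one meant: the white one with discs in the vice at top (264,182), the blue at (277,240) and the pink at (325,245). The white one stands between jaw and fence, so it's the specimen. Next I measure.

```bash
cat >h.py <<'E'
import cv2,numpy as np
def load(n,k):
    return dict(np.load(f"{n}{k}.npz"))
def grab(k):
    from workcell import bot
    for n in("scene","top"):
        d=bot.get_image(n);cv2.imwrite(f"pics/{n}{k}.png",cv2.cvtColor(d["img"],cv2.COLOR_RGB2BGR));np.savez(f"{n}{k}.npz",**d)
def cloud(d):
    K=d["camera_matrix"];R=cv2.Rodrigues(d["rvec"])[0];t=d["tvec"].ravel()
    v,u=np.mgrid[:384,:512];z=d["range_z"]
    p=np.stack([(u-K[0,2])/K[0,0]*z,(v-K[1,2])/K[1,1]*z,z],-1)
    w=(p-t)@R; w[z==0]=np.nan
    return w
def onplane(d,uv,h):
    K=d["camera_matrix"];R=cv2.Rodrigues(d["rvec"])[0];t=d["tvec"].ravel()
    uv=np.atleast_2d(np.asarray(uv,float))
    r=np.c_[(uv[:,0]-K[0,2])/K[0,0],(uv[:,1]-K[1,2])/K[1,1],np.ones(len(uv))]@R
    c=-R.T@t
    s=(h-c[2])/r[:,2]
    return c+r*s[:,None]
def proj(d,P):
    return cv2.projectPoints(np.atleast_2d(np.asarray(P,float)),d["rvec"],d["tvec"],d["camera_matrix"],None)[0][:,0]
E
python3 - <<'E'
from h import *
for n in("top","scene"):
    d=load(n,0);w=cloud(d)
    for name,(u,v) in (dict(table=(330,210),plate=(290,165),block=(264,182),hh=(356,216),hhandle=(356,235),wedge=(293,186)) if n=="top" else dict(table=(330,210),plate=(282,205),block=(258,192),hh=(280,268),wedge=(271,213),block2=(260,194))).items():
        print(n,name,w[v,u].round(1),w[v-1:v+2,u-1:u+2,2].round(1).ravel())
d=load("top",0);w=cloud(d);im=d["img"].astype(int)
m=(im.max(-1)<110);m[:150]=0;m[218:]=0;m[:,:228]=0;m[:,305:]=0
cnt=max(cv2.findContours(m.astype(np.uint8),0,1)[0],key=cv2.contourArea)[:,0]
P=onplane(d,cnt,10)[:,:2].astype(np.float32);print("plate rect",cv2.minAreaRect(P),cv2.boxPoints(cv2.minAreaRect(P)))
E
```

```text
top table [ 515.2 -108.4    1.4] [ 0.7 -1.3  0.9  1.3  1.4 -0.1 -0.7  1.7 -1.6]
top plate [672.2  30.4   1.4] [ 0.6 -0.5 -3.4 -1.6  1.4  0.6  0.4 -4.4  4.4]
top block [603.7 122.3  54.9] [55.9 51.6 52.5 50.  54.9 56.8 53.6 53.  53.4]
top hh [ 493.7 -190.9   30.6] [29.6 26.  31.5 34.2 30.6 28.8 30.9 31.6  nan]
top hhandle [ 429.8 -191.7   22.2] [26.  24.8 26.8 27.7 22.2 21.6 25.4 31.  25.7]
top wedge [592.4  23.9  44.3] [40.1 43.9 43.9 42.7 44.3 43.9 43.7 40.3 37.2]
scene table [ 547.3 -305.6  231.9] [231.8 230.4 229.7 229.9 231.9 231.2 231.8 230.9 232.3]
scene plate [659.4  86.1  10.8] [12.1  8.8 11.3  9.8 10.8 12.8 10.7 12.6 12.3]
scene block [596.3 122.7  55.7] [57.1 55.7 57.4 53.9 55.7 57.1 56.9 54.1 55.5]
scene hh [ 486.6 -202.9   31.7] [30.4 32.1 31.5 29.3 31.7 31.7 30.6 31.  32.2]
scene wedge [580.8  13.   44.4] [45.  44.1 43.4 43.5 44.4 45.2 41.4 43.6 42.2]
scene block2 [593.6 104.4  58.4] [55.5 56.5 57.7 54.2 58.4 52.6 55.  54.6 56.1]
plate rect ((603.9473876953125, 126.50910949707031), (149.80360412597656, 184.97593688964844), 15.731746673583984) [[506.7747   195.22421 ]
 [556.92786   17.177177]
 [701.1201    57.794006]
 [650.9669   235.84103 ]]
```

```bash
cat >>h.py <<'E'
V0=np.array([603.95,126.5]);
def frame(yaw_deg,c=None):
    a=np.radians(yaw_deg);ex=np.array([np.cos(a),np.sin(a)]);ey=np.array([-np.sin(a),np.cos(a)])
    return ex,ey
E
python3 - <<'E'
from h import *
ex,ey=frame(15.73);O=V0+17.5*ey;print("O",O)
def tow(x,y,z): return [*(O+x*ex+y*ey),z]
def tov(w): return np.stack([(w[...,:2]-O)@ex,(w[...,:2]-O)@ey,w[...,2]],-1)
for n in("top","scene"):
    d=load(n,0);w=cloud(d);v=tov(w)
    inb=(abs(v[...,0])<75)&(v[...,1]>-140)&(v[...,1]<80)
    b=inb&(v[...,2]>48)&(v[...,0]>-22)&(v[...,0]<26)&(v[...,1]<42)
    b=cv2.morphologyEx(b.astype(np.uint8),cv2.MORPH_CLOSE,np.ones((3,3)))
    cs=max(cv2.findContours(b,0,1)[0],key=cv2.contourArea)[:,0]
    P=tov(np.array(onplane(d,cs,54)))[:,:2].astype(np.float32)
    print(n,"block",cv2.minAreaRect(P),"mean",tov(onplane(d,np.argwhere(b)[:,::-1],54)).mean(0))
    g=inb&(v[...,2]>34)&(v[...,2]<49)&(v[...,1]<-48)
    p=v[g];print(" wedge z",p[:,2].mean(),len(p),"x rng",np.percentile(p[:,0],[2,98]),"y",np.percentile(p[:,1],[1,3,10]),p[:,1].min())
    im=cv2.cvtColor(d["img"],cv2.COLOR_RGB2BGR)
    r=(220,145,100,75) if n=="top" else (210,170,100,75)
    big=cv2.resize(im[r[1]:r[1]+75,r[0]:r[0]+100],None,fx=8,fy=8,interpolation=cv2.INTER_CUBIC)
    for poly,c in (([(-75,-110,10),(75,-110,10),(75,75,10),(-75,75,10)],(0,0,255)),([(-75,-45,36),(-57,-45,36),(-57,65,36),(-75,65,36)],(0,255,0)),([(-17,45,44),(21,45,44),(21,63,44),(-17,63,44)],(255,0,0)),([(23,-45,34),(38,-45,34),(38,55,34),(23,55,34)],(0,255,255))):
        q=((proj(d,[tow(*k) for k in poly])-r[:2]+.5)*8).astype(int);cv2.polylines(big,[q],True,c,1)
    cv2.imwrite(f"pics/ov_{n}.png",big)
E
```

```text
O [599.20567172 143.34462375]
top block ((0.04766845703125, -18.751571655273438), (40.13029479980469, 78.72315216064453), 0.18675105273723602) mean [  0.05657085 -18.65845397  54.        ]
 wedge z 41.89626474075654 159 x rng [-56.92448745 -21.34738936] y [-129.90582304 -128.70415438 -124.09998591] -130.78044161900743
scene block ((-4.209768295288086, -22.819751739501953), (88.41384887695312, 47.89073944091797), 89.28575134277344) mean [ -3.42793686 -23.07483361  54.        ]
 wedge z 41.71808296460385 227 x rng [-60.8966329   13.61828178] y [-133.05613057 -132.3476087  -129.10995809] -135.59079140422006
```

View pics/ov_top.png

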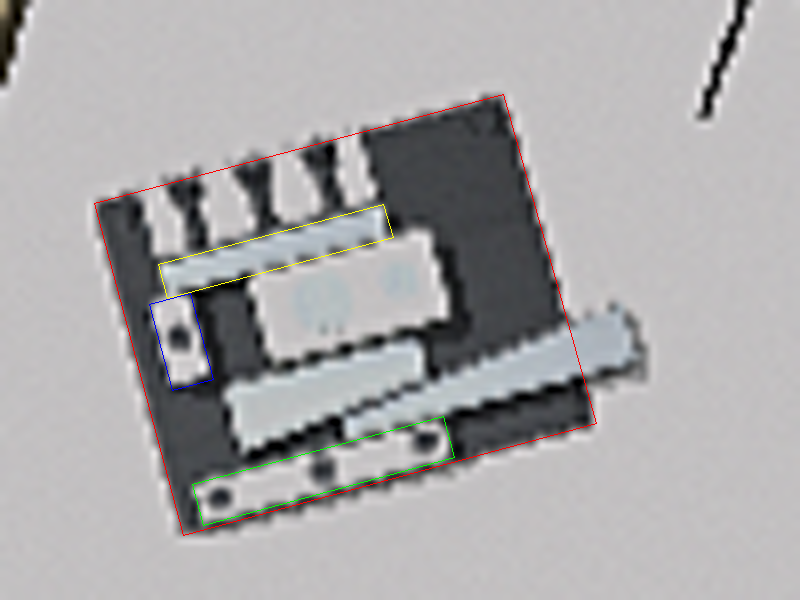

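View pics/ov_scene.png

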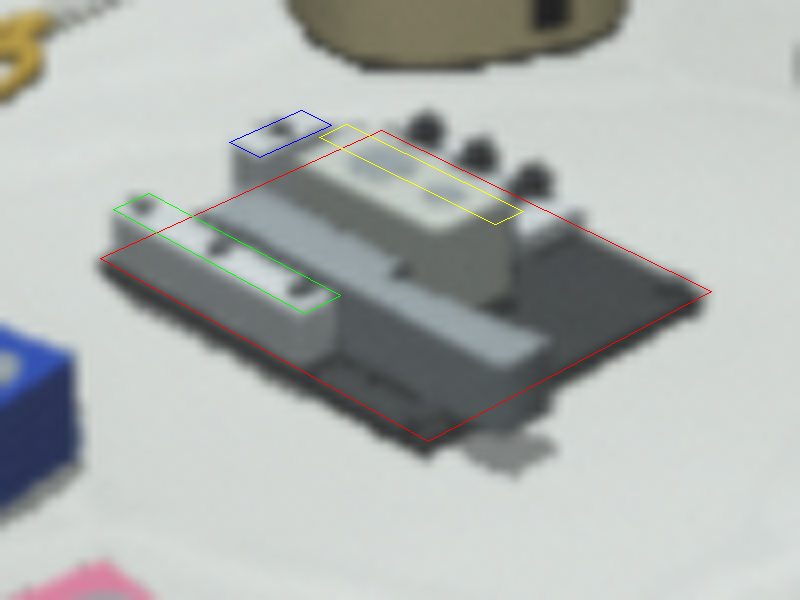

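Both overlays agree with the vice to about 1 px (roughly 2 mm between the cameras). Now the wedge butt, hammer and bystanders.

```bash
cat >>h.py <<'E'
ex,ey=frame(15.73);O=np.array([599.2,143.3])
def tow(x,y,z): return [*(O+x*ex+y*ey),z]
def tov(w): 
    w=np.asarray(w,float);return np.stack([(w[...,:2]-O)@ex,(w[...,:2]-O)@ey,w[...,2]],-1)
def goal(pos,yaw_y,s=None):
    "yaw_y: world angle (deg) of tool y, tool down. prints shift cm and rotvec"
    from scipy.spatial.transform import Rotation as Ro
    from workcell import bot
    s=bot.sense();R=Ro.from_quat(s["tool_rot"])
    a=np.radians(yaw_y);y=np.array([np.cos(a),np.sin(a),0]);z=np.array([0,0,-1.]);x=np.cross(y,z)
    T=Ro.from_matrix(np.c_[x,y,z])
    print("shift cm",(R.inv().apply(np.array(pos)-s["tool_pos"])/10).round(2),"rot",np.degrees((R.inv()*T).as_rotvec()).round(1),"yawy now",np.degrees(np.arctan2(*R.as_matrix()[[1,0],1])).round(1))
E
python3 - <<'E'
from h import *
for n in("top","scene"):
    d=load(n,0);w=cloud(d);v=tov(w)
    g=(v[...,2]>36)&(v[...,2]<49)&(v[...,1]<-60)&(v[...,1]>-145)&(v[...,0]<-15)&(v[...,0]>-75)
    gm=cv2.morphologyEx(g.astype(np.uint8),cv2.MORPH_CLOSE,np.ones((3,3)))
    c=max(cv2.findContours(gm,0,1)[0],key=cv2.contourArea)[:,0]
    q=tov(onplane(d,c,42)); print(n,"wedge y min",np.sort(q[:,1])[:4].round(1))
    for y0 in(-75,-90,-105,-120): 
        k=tov(onplane(d,np.argwhere(gm)[:,::-1],42)); k=k[abs(k[:,1]-y0)<7]; print(y0,k[:,0].min().round(1),k[:,0].max().round(1))
    # hammer
    im=d["img"].astype(int);r,gg,b=im[...,0],im[...,1],im[...,2]
    reg=(w[...,0]>330)&(w[...,0]<560)&(w[...,1]<-130)&(w[...,1]>-280)
    wood=(reg&(r-b>40)&(r-gg>12)&(w[...,2]>3)).astype(np.uint8)
    cw=max(cv2.findContours(wood,0,1)[0],key=cv2.contourArea)
    mm=np.zeros_like(wood);cv2.drawContours(mm,[cw],-1,1,-1)
    P=onplane(d,np.argwhere(mm)[:,::-1],24)
    l=cv2.fitLine(P[:,:2].astype(np.float32),2,0,.01,.01).ravel();print("wood dir",np.degrees(np.arctan2(l[1],l[0])),"cent",P.mean(0),P.min(0),P.max(0))
    hd=(reg&(w[...,2]>10)&(abs(r-b)<45)&(im.max(-1)<215)).astype(np.uint8)
    ch=max(cv2.findContours(hd,0,1)[0],key=cv2.contourArea)[:,0]
    print("head rect",cv2.minAreaRect(onplane(d,ch,20)[:,:2].astype(np.float32)),"cloud ",np.nanpercentile(w[hd>0],[2,50,98],axis=0).round(0).tolist())
    if n=="top":
        for nm,uv in dict(blue=(277,240),pink=(325,245),timer=(235,241),beaker=(299,129),bottle=(326,141),hat=(200,142)).items(): print(nm,w[uv[1],uv[0]].round(0))
goal([*tow(0,-85,150)],105.7)
E
```

```text
top wedge y min [-130.7 -130.2 -129.8 -129.3]
-75 -57.0 -38.8
-90 -57.2 -36.6
-105 -56.6 -34.5
-120 -56.9 -33.0
wood dir -3.019124 cent [ 420.37086533 -189.64226775   24.        ] [ 366.2721405  -199.03447321   24.        ] [ 477.16194775 -176.60516623   24.        ]
head rect ((545.9915771484375, -279.82672119140625), (52.41282272338867, 156.1356201171875), 8.244871139526367) cloud  [[398.0, -278.0, 15.0], [532.0, -228.0, 68.0], [559.0, -157.0, 210.0]]
blue [411.  77.  46.]
pink [396. -83.  40.]
timer [406. 218.  22.]
beaker [794.   2.  31.]
bottle [747. -88.  55.]
hat [724. 332. 115.]
scene wedge y min [-139.1 -138.9 -137.3 -137.1]
-75 -63.5 -39.2
-90 -65.0 -36.9
-105 -64.2 -34.5
-120 -64.0 -32.3
wood dir -2.3439817 cent [ 413.93668356 -194.98109577   24.        ] [ 357.69957409 -214.07624194   24.        ] [ 477.00713187 -172.67873841   24.        ]
head rect ((587.3604736328125, -157.56944274902344), (280.4484558105469, 58.195899963378906), 55.55410385131836) cloud  [[377.0, -279.0, 12.0], [517.0, -233.0, 33.0], [537.0, -162.0, 163.0]]
shift cm [-57.62 -40.63   8.08] rot [ -0.1  -0.  -32.9] yawy now 72.8
```

```bash
python3 -m handwheel '[[[-1,-58.0,-40.9,8.0,0,0,-33],[-1,-58.0,-40.9,8.0,0,0,-33],[-1,-58.0,-40.9,8.0,0,0,-33],[-1,-58.0,-40.9,8.0,0,0,-33],[-1,-58.0,-40.9,8.0,0,0,-33],[-1,-58.0,-40.9,8.0,0,0,-33],[-1,-58.0,-40.9,8.0,0,0,-33],[-1,-58.0,-40.9,8.0,0,0,-33],[-1,-58.0,-40.9,8.0,0,0,-33],[-1,-58.0,-40.9,8.0,0,0,-33],[-1,-58.0,-40.9,8.0,0,0,-33],[-1,-58.0,-40.9,8.0,0,0,-33],[-1,-58.0,-40.9,8.0,0,0,-33],[-1,-58.0,-40.9,8.0,0,0,-33]]]' 40
python3 - <<'E'
from h import *
from workcell import bot
s=bot.sense();print(tov(s["tool_pos"]),s["qpos"])
goal(tow(1,-90,40),105.7)
E
```

```text
clock: 1.85
tool_pos: [624.3, 58.4, 150.3]
tool_rot: [-0.137, 0.991, -0.0, -0.001]
contact_force: [-0.8, 0.5, 0.1]
opening: -0.0
[  1.17027391 -88.5667201  150.32459076] [-8.67822724e-02  2.75137953e-01  1.67670965e+00 -1.43485384e-03
  1.19173235e+00 -1.93247458e+00]
shift cm [-1.000e-02 -1.400e-01  1.103e+01] rot [-0.  -0.1  0.1] yawy now 105.8
```

```bash
python3 -m handwheel '[[[-1,0,-0.1,5.5,0,0,0],[-1,0,-0.1,11.0,0,0,0],[-1,0,-0.1,11.0,0,0,0],[-1,0,0.4,11.0,0,0,0],[-1,0,0.8,11.0,0,0,0]]]' 
python3 -c "
from h import *
from workcell import bot
grab(1);print(tov(bot.sense()['tool_pos']))
b=cv2.imread('pics/scene1.png')
cv2.imwrite('pics/c4.png',cv2.resize(b[150:240,205:325],None,fx=6,fy=6,interpolation=cv2.INTER_CUBIC))"
```

```text
clock: 2.48
tool_pos: [624.1, 66.5, 43.8]
tool_rot: [-0.138, 0.99, -0.001, 0.002]
contact_force: [-0.4, 0.5, -0.1]
opening: 0.0
[  2.47093578 -80.43413766  42.91321058]
```

View pics/c4.png

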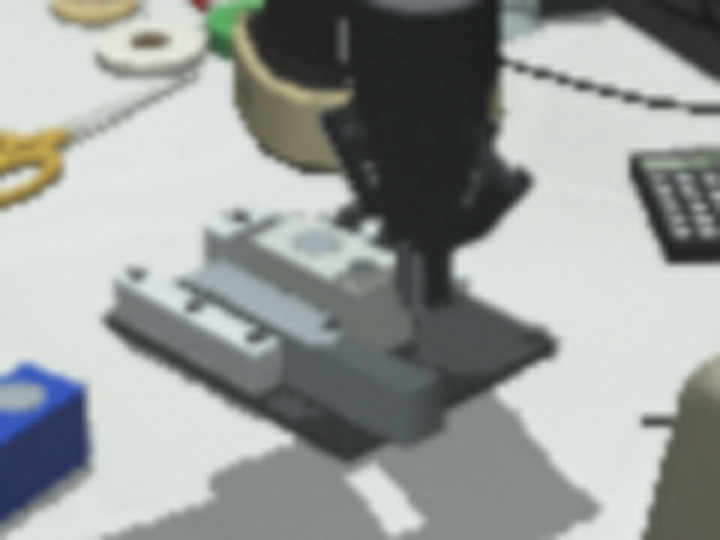

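The shut fingers (crop 425,290) stand just behind the block's -y end, clear of the wedge. I push now.

```bash
python3 -m handwheel '[[[-1,0,0.5,0.3,0,0,0],[-1,0,1.0,0.3,0,0,0],[-1,0,1.4,0.3,0,0,0],[-1,0,1.8,0.3,0,0,0],[-1,0,2.2,0.3,0,0,0],[-1,0,2.5,0.3,0,0,0]]]' 
python3 -c "
from h import *
from workcell import bot
s=bot.sense();print(tov(s['tool_pos']),s['contact_force'][:2]@ey)"
```

```text
clock: 3.32
tool_pos: [616.5, 90.8, 39.9]
tool_rot: [-0.138, 0.99, -0.001, 0.001]
contact_force: [1.2, -2.1, 1.8]
opening: -0.0
[  2.44600244 -55.27600123  39.88878409] -2.3326367443608977
```

```bash
python3 -m handwheel '[[[-1,0,0.2,0,0,0,0],[-1,0,0.4,0,0,0,0]]]' 
python3 -m handwheel '[[[-1,0,0.2,0,0,0,0],[-1,0,0.4,0,0,0,0]]]' 
python3 -c "
from h import *
from workcell import bot
s=bot.sense();print(tov(s['tool_pos']),s['contact_force'][:2]@ey)
grab(2)
b=cv2.imread('pics/scene2.png')
cv2.imwrite('pics/c5.png',cv2.resize(b[150:240,205:325],None,fx=6,fy=6,interpolation=cv2.INTER_CUBIC))"
```

```text
clock: 3.58
tool_pos: [615.4, 94.7, 39.9]
tool_rot: [-0.138, 0.99, -0.001, 0.001]
contact_force: [0.5, -2.2, 1.8]
opening: 0.4
clock: 3.82
tool_pos: [614.4, 98.2, 39.9]
tool_rot: [-0.138, 0.99, -0.002, 0.001]
contact_force: [1.3, -7.6, 2.3]
opening: 0.1
[  2.4309871  -47.57424687  39.92278543] -7.65562105814852
```

View pics/c5.png

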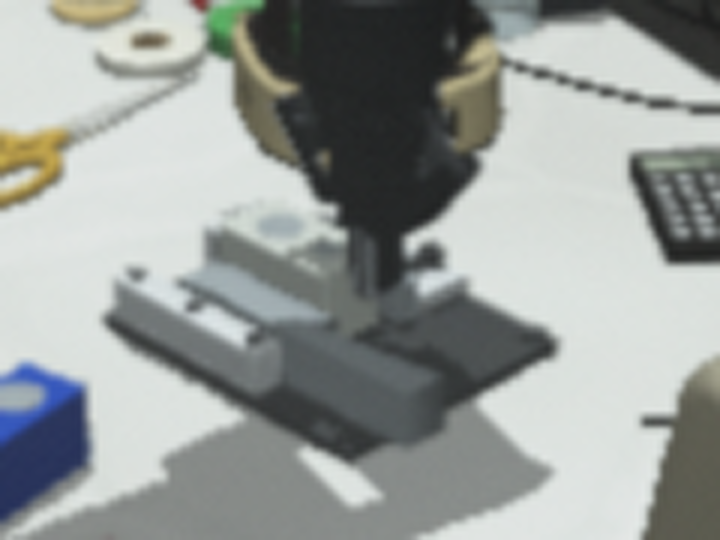

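The block's top reaches the stop (crop 215,225) and the force rose to 7.7 N. One more small push, then back off and go up.

```bash
python3 -m handwheel '[[[-1,0,0.1,0,0,0,0],[-1,0,0.15,0,0,0,0],[-1,0,0.15,0,0,0,0]]]' 
python3 -m handwheel '[[[-1,0,-1.5,0,0,0,0],[-1,0,-2,-5,0,0,0],[1,0,-4,-11,0,0,0],[1,0,-6,-16,0,0,0],[1,0,-6,-16,0,0,0]]]' 
python3 - <<'E'
from h import *
from workcell import bot
grab(3)
s=bot.sense();print(tov(s['tool_pos']))
for n in("top","scene"):
    d=load(n,3);w=cloud(d);v=tov(w)
    inb=(v[...,2]>48)&(v[...,2]<62)&(v[...,0]>-24)&(v[...,0]<26)&(v[...,1]<75)&(v[...,1]>-80)
    b=cv2.morphologyEx(inb.astype(np.uint8),cv2.MORPH_CLOSE,np.ones((3,3)))
    cs=max(cv2.findContours(b,0,1)[0],key=cv2.contourArea)[:,0]
    print(n,cv2.minAreaRect(tov(onplane(d,cs,54))[:,:2].astype(np.float32)))
b=cv2.imread('pics/top3.png')
cv2.imwrite('pics/c6.png',cv2.resize(b[145:225,220:320],None,fx=7,fy=7,interpolation=cv2.INTER_CUBIC))
h=np.array([493,-193]);a=np.radians(-3);g=h-62*np.array([np.cos(a),np.sin(a)]);print(g)
goal([*g,150],87)
E
```

```text
clock: 4.3
tool_pos: [614.3, 98.1, 40.0]
tool_rot: [-0.138, 0.99, -0.003, 0.001]
contact_force: [1.2, -7.7, 1.2]
opening: -0.2
clock: 4.92
tool_pos: [633.4, 39.7, 206.1]
tool_rot: [-0.137, 0.991, -0.004, 0.006]
contact_force: [0.1, -0.6, -1.1]
opening: 54.3
[   1.95014873 -106.73922674  199.99759895]
top ((-0.6455078125, 9.690467834472656), (40.1051025390625, 87.28053283691406), 0.2516801953315735)
scene ((-4.774435043334961, 2.0309791564941406), (91.51153564453125, 49.67362976074219), 89.28573608398438)
[ 431.08496885 -189.75517071]
shift cm [ 25.44 -16.75   5.06] rot [-0.3  0.1 18.8] yawy now 105.8
```

View pics/c6.png

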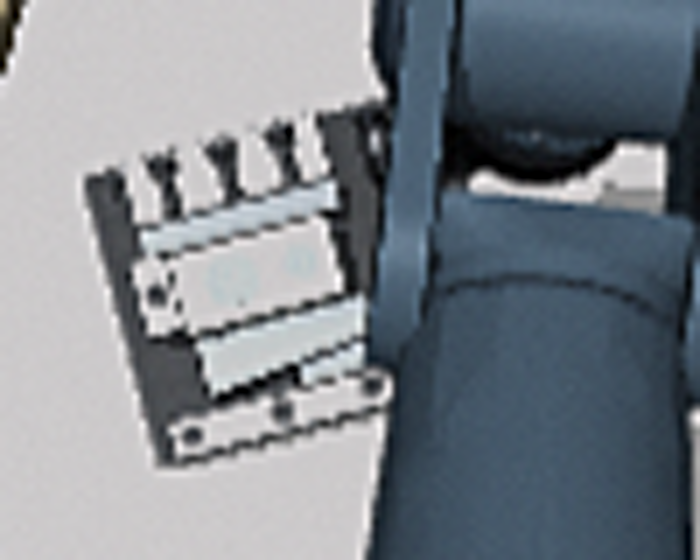

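Block is against the stop (top crop, block edge meets stop at 175,290). Now to above the hammer.

```bash
python3 -m handwheel '[[[1,25.4,-16.7,5,0,0,19],[1,25.4,-16.7,5,0,0,19],[1,25.4,-16.7,5,0,0,19],[1,25.4,-16.7,5,0,0,19],[1,25.4,-16.7,5,0,0,19],[1,25.4,-16.7,5,0,0,19],[1,25.4,-16.7,5,0,0,19],[1,25.4,-16.7,5,0,0,19]]]' 
python3 - <<'E'
from h import *
from workcell import bot
grab(4)
s=bot.sense();print(s['tool_pos'],s['qpos'])
goal([431,-190,25],87)
b=cv2.imread('pics/scene4.png')
cv2.imwrite('pics/c7.png',cv2.resize(b[180:310,180:330],None,fx=4.5,fy=4.5,interpolation=cv2.INTER_CUBIC))
E
```

```text
clock: 6.02
tool_pos: [431.9, -188.0, 150.1]
tool_rot: [0.027, 1.0, -0.002, 0.001]
contact_force: [-0.7, 0.2, 0.8]
opening: 85.4
[ 431.99884519 -188.14056896  150.456594  ] [-0.6509242  -0.09313738  2.0726911  -0.00220254  1.15779358 -2.16798345]
shift cm [ 0.12 -0.14 12.55] rot [-0.2  0.1 -0. ] yawy now 87.0
```

View pics/c7.png

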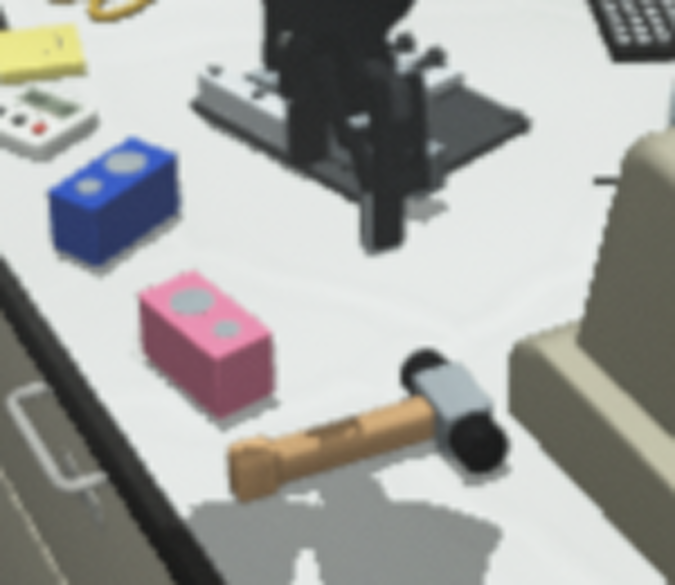

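Blue, pink and the vice are plain; the hammer (crop 360,430) is the only wood-handled one. The pink block is close to the open finger's path, so I descend half open.

```bash
python3 -m handwheel '[[[0,0.1,-0.15,5,0,0,0],[0,0.1,-0.15,10,0,0,0],[0,0.1,-0.15,13,0,0,0],[0,0.1,-0.15,14.4,0,0,0],[0,0.1,-0.15,14.5,0,0,0],[0,0.1,-0.15,14.5,0,0,0]]]' 
python3 - <<'E'
from h import *
grab(5)
b=cv2.imread('pics/scene5.png')
cv2.imwrite('pics/c8.png',cv2.resize(b[200:310,200:320],None,fx=5,fy=5,interpolation=cv2.INTER_CUBIC))
E
```

```text
clock: 6.88
tool_pos: [432.4, -190.8, 6.8]
tool_rot: [0.026, 1.0, -0.003, 0.002]
contact_force: [-0.5, -0.4, 0.3]
opening: 42.4
```

View pics/c8.png

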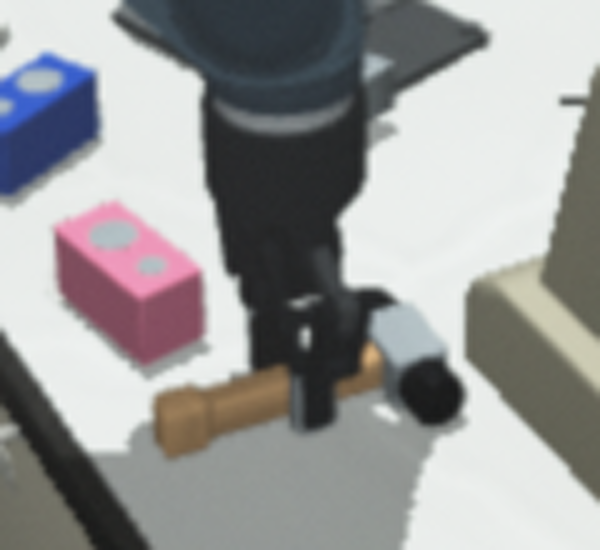

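The fingers straddle the handle (crop 305,370). Close on it and lift.

```bash
python3 -m handwheel '[[[-1,0,0,0.1,0,0,0],[-1,0,0,0.1,0,0,0],[-1,0,0,0.1,0,0,0],[-1,0,0,0.1,0,0,0],[-1,0,0,0.1,0,0,0]]]' 100
python3 -m handwheel '[[[-1,0,0,-1,0,0,0],[-1,0,0,-4,0,0,0],[-1,0,0,-8,0,0,0],[-1,0,0,-8,0,0,0],[-1,0,0,-8,0,0,0]]]'
python3 - <<'E'
from h import *
grab(6)
b=cv2.imread('pics/scene6.png')
cv2.imwrite('pics/c9.png',cv2.resize(b[180:310,200:320],None,fx=4.5,fy=4.5,interpolation=cv2.INTER_CUBIC))
from workcell import bot
s=bot.sense();print(s['tool_pos'],s['contact_force'],s['opening'],s["ft_torque"])
d=load("scene",6);w=cloud(d)
m=(w[...,2]>40)&(w[...,0]>460)&(w[...,0]<520)&(w[...,1]<-140)&(w[...,1]>-250)
print("head top",np.nanpercentile(w[m],[2,50,90,98],axis=0).round(1).tolist())
E
```

```text
clock: 7.6
tool_pos: [433.1, -191.5, 7.1]
tool_rot: [0.026, 1.0, -0.003, 0.003]
contact_force: [-1.5, 1.5, 6.8]
opening: 15.8
clock: 8.22
tool_pos: [431.7, -190.3, 86.0]
tool_rot: [0.026, 1.0, -0.003, 0.002]
contact_force: [-0.4, 0.1, -3.2]
opening: 15.9
[ 431.26904786 -189.92658796   85.22931449] [-0.3133274   0.37854417 -3.2649721 ] 15.544982520594242 [ 0.02870979  0.16243263 -0.00568221]
head top [[461.3, -244.8, 44.3], [482.9, -201.1, 109.2], [517.6, -168.4, 373.8], [519.1, -157.3, 385.1]]
```

View pics/c9.png

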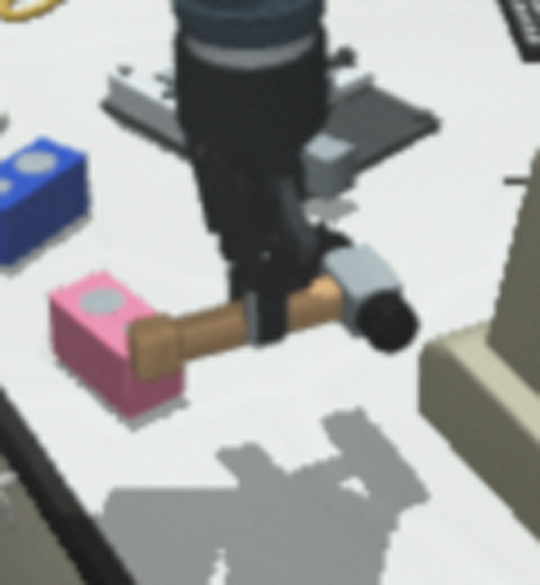

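The hammer is held level and lifted (weight reads 3.3 N). Check the head's position in the hand.

```bash
python3 - <<'E'
from h import *
from workcell import bot
s=bot.sense()
for n in("top","scene"):
    d=load(n,6);w=cloud(d)
    m=((w[...,2]>98)&(w[...,2]<120)&(w[...,0]>465)&(w[...,0]<530)&(w[...,1]<-140)&(w[...,1]>-250)).astype(np.uint8)
    m=cv2.morphologyEx(m,cv2.MORPH_CLOSE,np.ones((3,3)))
    c=max(cv2.findContours(m,0,1)[0],key=cv2.contourArea)[:,0]
    print(n,cv2.minAreaRect(onplane(d,c,105)[:,:2].astype(np.float32)),c.min(0),c.max(0),w[m>0][:,2].mean())
goal(tow(-106,-200,85),105.7)
d=load("top",6)
cv2.imwrite('pics/c10.png',cv2.resize(cv2.imread('pics/top6.png')[190:270,310:390],None,fx=6,fy=6,interpolation=cv2.INTER_CUBIC))
E
```

```text
top ((486.9172058105469, -185.13272094726562), (38.31112289428711, 64.70924377441406), 0.5453722476959229) [350 211] [370 223] 105.81656271254897
scene ((487.1312561035156, -196.9035186767578), (94.0302734375, 44.079681396484375), 77.34325408935547) [270 231] [292 253] nan
shift cm [-11.4   11.82   0.  ] rot [ -0.3   0.1 -18.7] yawy now 87.0
```

View pics/c10.png

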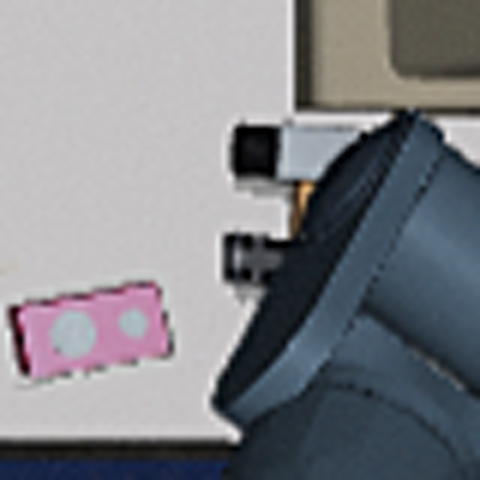

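```bash
python3 -m handwheel '[[[-1,-3,4,-1,0,0,-3],[-1,-8,8,-1,0,0,-10],[-1,-11.4,11.8,0,0,0,-18.7],[-1,-11.4,11.8,0,0,0,-18.7],[-1,-11.4,11.8,0,0,0,-18.7],[-1,-11.4,11.8,0,0,0,-18.7]]]' 
python3 - <<'E'
from h import *
from workcell import bot
d=load("top",6);print("face tip before",onplane(d,[349-.3,215.3],93))
grab(7)
s=bot.sense();print(s['tool_pos'],tov(s['tool_pos']))
goal(tow(-106,-200,22),105.7)
cv2.imwrite('pics/c11.png',np.hstack([cv2.resize(cv2.imread('pics/top7.png')[145:245,240:340],(400,400),interpolation=cv2.INTER_CUBIC),cv2.resize(cv2.imread('pics/scene7.png')[170:270,220:320],(400,400),interpolation=cv2.INTER_CUBIC)]))
E
```

```text
clock: 9.07
tool_pos: [550.4, -78.8, 84.5]
tool_rot: [-0.135, 0.991, -0.002, 0.0]
contact_force: [0.1, -0.2, -4.2]
opening: 15.8
face tip before [[ 492.59976083 -151.61234981   93.        ]]
[550.78521688 -78.98272177  85.06042894] [-106.86348619 -200.83275366   85.06042894]
shift cm [-0.08  0.11  6.31] rot [-0.3  0.1 -0.1] yawy now 105.6
```

View pics/c11.png

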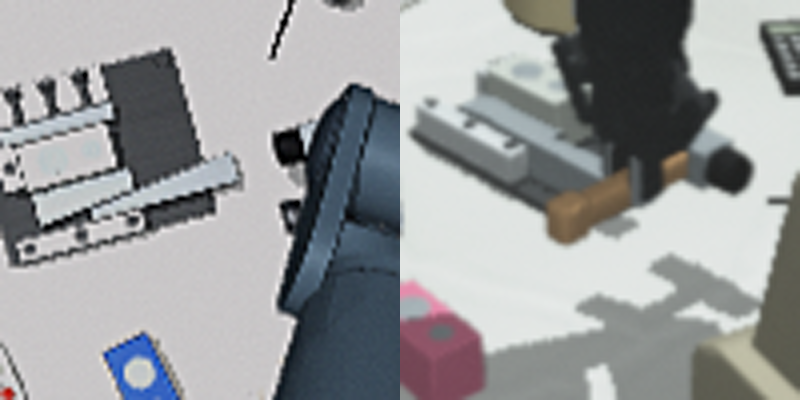

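```bash
python3 -m handwheel '[[[-1,-0.2,0,4,0,0,0],[-1,-0.2,0,6.3,0,0,0],[-1,-0.2,0,6.3,0,0,0],[-1,-0.2,1,6.3,0,0,0],[-1,-0.2,1,6.3,0,0,0]]]' 
python3 - <<'E'
from h import *
from workcell import bot
grab(8)
s=bot.sense();print(s['tool_pos'],tov(s['tool_pos']))
cv2.imwrite('pics/c12.png',np.hstack([cv2.resize(cv2.imread('pics/top8.png')[155:215,265:325],(400,400),interpolation=cv2.INTER_CUBIC),cv2.resize(cv2.imread('pics/scene8.png')[180:240,250:310],(400,400),interpolation=cv2.INTER_CUBIC)]))
E
```

```text
clock: 9.8
tool_pos: [550.8, -68.7, 23.4]
tool_rot: [-0.136, 0.991, -0.003, 0.002]
contact_force: [0.1, 0.6, -3.5]
opening: 16.0
[550.90793531 -69.05067799  23.15569451] [-104.05274208 -191.30593514   23.15569451]
```

View pics/c12.png

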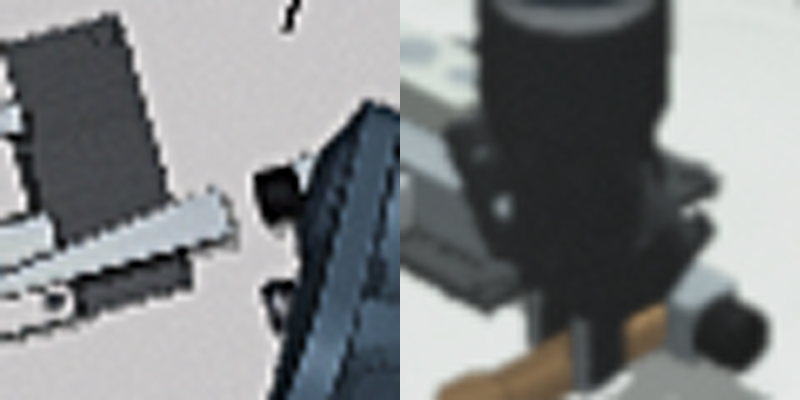

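Face (crop 260,198) lines up with the butt (crop 222,213) within about 2 mm. Advance onto the butt.

```bash
python3 -m handwheel '[[[-1,0.15,1.0,0.1,0,0,0],[-1,0.15,1.6,0.1,0,0,0],[-1,0.15,2.2,0.1,0,0,0],[-1,0.15,2.8,0.1,0,0,0],[-1,0.15,3.3,0.1,0,0,0]]]' 
python3 - <<'E'
from h import *
from workcell import bot
grab(9)
s=bot.sense();print(s['tool_pos'],tov(s['tool_pos']),s['contact_force'],s['contact_force'][:2]@ey)
cv2.imwrite('pics/c13.png',np.hstack([cv2.resize(cv2.imread('pics/top9.png')[155:215,255:315],(400,400),interpolation=cv2.INTER_CUBIC),cv2.resize(cv2.imread('pics/scene9.png')[170:230,220:280],(400,400),interpolation=cv2.INTER_CUBIC)]))
E
```

```text
clock: 10.52
tool_pos: [540.7, -37.5, 22.1]
tool_rot: [-0.136, 0.991, -0.003, 0.002]
contact_force: [-0.0, -2.2, -3.0]
opening: 15.7
[540.47304412 -37.14045672  21.95610981] [-105.44584212 -157.76180827   21.95610981] [ 0.42321066 -0.39718862 -3.24034009] -0.4970481780168881
```

View pics/c13.png

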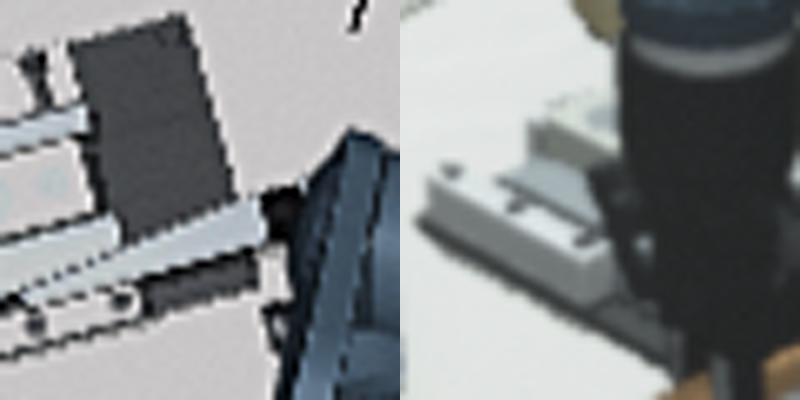

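The face is on the butt (top crop 265,220) and the wedge has moved in about 12 mm. Continue.

```bash
python3 -m handwheel '[[[-1,0,0.4,0,0,0,0],[-1,0,0.8,0,0,0,0],[-1,0,1.2,0,0,0,0]]]' ; python3 -m handwheel '[[[-1,0,0.4,0,0,0,0],[-1,0,0.7,0,0,0,0]]]'; python3 -c "
from h import *
from workcell import bot
s=bot.sense();print(tov(s['tool_pos']),s['contact_force'][:2]@ey,s['contact_force'][:2]@ex)"
```

```text
clock: 11.0
tool_pos: [537.3, -25.8, 22.0]
tool_rot: [-0.136, 0.991, -0.003, 0.002]
contact_force: [0.7, -4.0, -2.9]
opening: 15.4
clock: 11.25
tool_pos: [535.4, -19.0, 22.0]
tool_rot: [-0.136, 0.991, -0.003, 0.002]
contact_force: [0.3, -5.1, -3.5]
opening: 15.9
[-105.43391423 -138.87183306   21.96074817] -5.033221712678297 -1.0752629404390655
```

```bash
for i in 1 2; do python3 -m handwheel '[[[-1,0,0.3,0,0,0,0],[-1,0,0.5,0,0,0,0]]]' | egrep 'pos|force';  done; python3 -c "
from h import *
from workcell import bot
s=bot.sense();print(tov(s['tool_pos']),s['contact_force'][:2]@ey,s['contact_force'][:2]@ex)"
```

```text
tool_pos: [534.0, -14.0, 22.0]
contact_force: [0.3, -5.3, -3.7]
tool_pos: [532.6, -9.0, 21.9]
contact_force: [-0.1, -4.7, -3.3]
[-105.43153351 -128.52994777   21.93820486] -4.464400173435245 -1.41306988829904
```

```bash
python3 -m handwheel '[[[-1,0,0.3,0,0,0,0],[-1,0,0.5,0,0,0,0]]]' | egrep 'pos|force'; python3 -m handwheel '[[[-1,0,0.3,0,0,0,0],[-1,0,0.4,0,0,0,0]]]' | egrep 'pos|force'; python3 -c "
from h import *
from workcell import bot
s=bot.sense();print(tov(s['tool_pos']),s['contact_force'][:2]@ey,s['contact_force'][:2]@ex)"
```

```text
tool_pos: [531.2, -4.0, 21.9]
contact_force: [-0.2, -5.0, -3.2]
tool_pos: [529.9, -1.2, 22.0]
contact_force: [-2.0, -12.8, -2.0]
[-105.87146407 -120.3506456    22.02144322] -11.742922398458209 -5.395207525990229
```

```bash
python3 -m handwheel '[[[-1,0,0.1,0,0,0,0],[-1,0,0.2,0,0,0,0],[-1,0,0.2,0,0,0,0]]]' | egrep 'pos|force|rot'; python3 -c "
from h import *
from workcell import bot
s=bot.sense();print(tov(s['tool_pos']),s['contact_force'][:2]@ey,s['contact_force'][:2]@ex)
grab(10)
cv2.imwrite('pics/c14.png',np.hstack([cv2.resize(cv2.imread('pics/top10.png')[155:215,235:295],(400,400),interpolation=cv2.INTER_CUBIC),cv2.resize(cv2.imread('pics/scene10.png')[170:230,220:280],(400,400),interpolation=cv2.INTER_CUBIC)]))
"
```

```text
tool_pos: [529.3, -0.0, 22.1]
tool_rot: [-0.136, 0.991, -0.005, 0.001]
contact_force: [-0.6, -8.3, -2.2]
[-106.18267    -119.01084762   22.0754766 ] -7.870634210381933 -2.8011967698443776
```

View pics/c14.png

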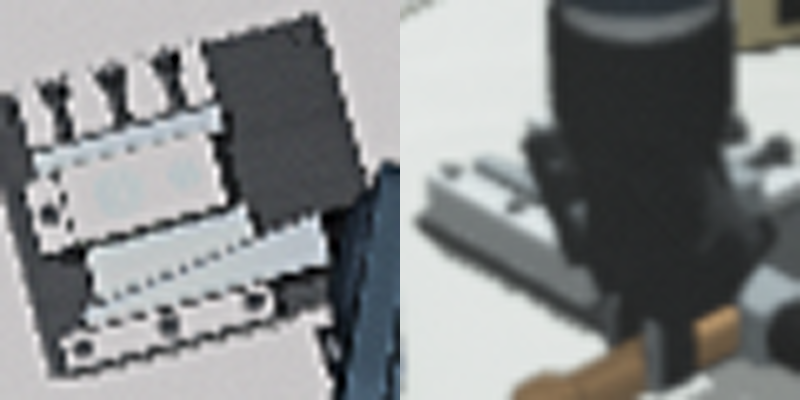

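The wedge is far in and there is no gap left between jaw, block and fence (left crop 160,240 and 130,140). Now real taps: back off and strike.

```bash
python3 -m handwheel '[[[-1,0,-0.8,0,0,0,0],[-1,0,-1.5,0,0,0,0],[-1,0,-1.5,0,0,0,0],[-1,0,-0.8,0,0,0,0],[-1,0,0,0,0,0,0],[-1,0,0.3,0,0,0,0]]]' | egrep 'pos|force'; python3 -c "
from h import *
from workcell import bot
s=bot.sense();print(tov(s['tool_pos']),s['contact_force'][:2]@ey,s['contact_force'][:2]@ex)"
```

```text
tool_pos: [528.3, 1.2, 22.2]
contact_force: [-2.7, -18.4, -3.5]
[-106.78912402 -117.54150458   22.23637478] -17.00393676154643 -7.622123895555619
```

```bash
python3 -m handwheel '[[[-1,0,-0.8,0,0,0,0],[-1,0,-1.5,0,0,0,0],[-1,0,-1.5,0,0,0,0],[-1,0,-0.7,0,0,0,0],[-1,0,0.1,0,0,0,0],[-1,0,0.4,0,0,0,0]]]' | egrep 'pos|force|rot'; python3 -c "
from h import *
from workcell import bot
s=bot.sense();print(tov(s['tool_pos']),s['contact_force'][:2]@ey,s['contact_force'][:2]@ex)"
```

```text
tool_pos: [527.4, 1.7, 22.7]
tool_rot: [-0.136, 0.991, -0.012, 0.0]
contact_force: [-3.6, -27.4, -2.5]
[-107.52062864 -116.87617678   22.66592271] -25.43593299204672 -10.942248347979222
```

```bash
python3 -m handwheel '[[[-1,0,-0.8,0,0,0,0],[-1,0,-1.5,0,0,0,0],[-1,0,-1.5,0,0,0,0],[-1,0,-0.7,0,0,0,0],[-1,0,0,0,0,0,0],[-1,0,0.1,0,0,0,0]]]' | egrep 'pos|force|rot'; python3 -c "
from h import *
from workcell import bot
s=bot.sense();print(tov(s['tool_pos']),s['contact_force'][:2]@ey,s['contact_force'][:2]@ex)"
python3 -m handwheel '[[[-1,0,-1.5,0,0,0,0],[-1,0,-4,0,0,0,0],[-1,0,-7,-4,0,0,0],[-1,2,-12,-10,0,0,0],[-1,2,-14,-12,0,0,0],[-1,2,-14,-12,0,0,0]]]'
python3 -c "
from h import *
from workcell import bot
s=bot.sense();print(tov(s['tool_pos']))
grab(11)
cv2.imwrite('pics/c15.png',np.hstack([cv2.resize(cv2.imread('pics/top11.png')[140:220,225:305],(400,400),interpolation=cv2.INTER_CUBIC),cv2.resize(cv2.imread('pics/scene11.png')[170:260,220:310],(400,400),interpolation=cv2.INTER_CUBIC)]))
for n in('top','scene'):
    d=load(n,11);w=cloud(d);v=tov(w)
    g=(v[...,2]>36)&(v[...,2]<49)&(v[...,1]<-47)&(v[...,1]>-145)&(v[...,0]<-15)&(v[...,0]>-75)
    c=tov(onplane(d,np.argwhere(g)[:,::-1],42));print(n,len(c),np.sort(c[:,1])[:4])
"
```

```text
tool_pos: [527.1, 0.7, 22.9]
tool_rot: [-0.136, 0.991, -0.014, -0.0]
contact_force: [-2.3, -15.8, -4.3]
[-108.03710852 -117.70790596   22.90721991] -14.59937289398708 -6.533398665254474
clock: 15.72
tool_pos: [547.8, -138.8, 151.0]
tool_rot: [-0.135, 0.991, -0.016, 0.004]
contact_force: [0.2, 0.2, -4.3]
opening: 15.8
[-125.93339795 -257.57007316  150.99101352]
top 62 [-76.59265435 -76.4792774  -76.07737757 -75.56113987]
scene 69 [-85.45863155 -85.44520032 -83.40864782 -81.35991289]
```

View pics/c15.png

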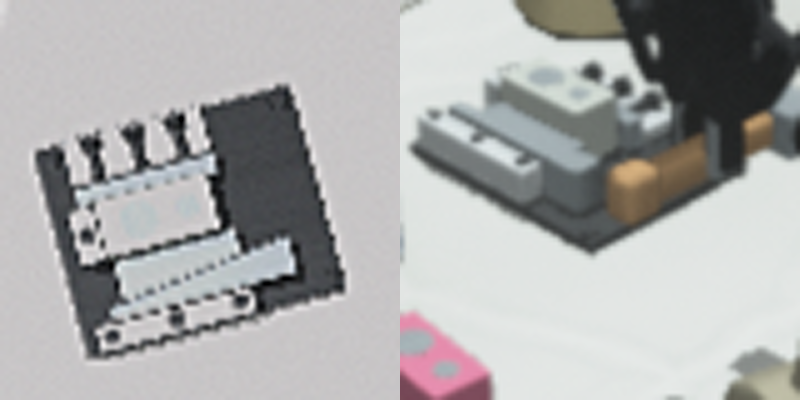

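Wedge butt is now at vice y -77, so it advanced about 53 mm and the last taps gave no further movement. The block sits against stop (crop 90,235) and fence (crop 150,185) with the jaw tight on it. Now lay the hammer at about (515,-95), a clear area between vice and pink block.

```bash
python3 - <<'E'
from h import *
goal([515,-95,60],105.7)
d=load("top",11);print(onplane(d,[[338,248],[336.7,237.5]],44))
E
```

```text
shift cm [1.73 4.95 8.51] rot [-1.6 -0.3 -0. ] yawy now 105.7
[[ 386.34142098 -125.43542691   44.        ]
 [ 420.89994199 -121.63070407   44.        ]]
```

```bash
python3 -m handwheel '[[[-1,1.7,4.9,4,-1.6,-0.3,0],[-1,1.7,4.9,8.5,-1.6,-0.3,0],[-1,1.7,4.9,8.5,-1.6,-0.3,0],[-1,1.7,4.9,8.5,-1.6,-0.3,0]]]'
python3 - <<'E'
from h import *
from workcell import bot
goal([515,-95,10],105.7)
grab(12)
cv2.imwrite('pics/c16.png',np.hstack([cv2.resize(cv2.imread('pics/top12.png')[150:250,260:360],(400,400),interpolation=cv2.INTER_CUBIC),cv2.resize(cv2.imread('pics/scene12.png')[180:280,210:310],(400,400),interpolation=cv2.INTER_CUBIC)]))
E
```

```text
clock: 16.32
tool_pos: [516.3, -95.3, 60.9]
tool_rot: [-0.137, 0.991, 0.0, 0.001]
contact_force: [-0.3, -0.4, -2.9]
opening: 15.8
shift cm [0.12 0.06 5.09] rot [0.  0.1 0. ] yawy now 105.7
```

View pics/c16.png

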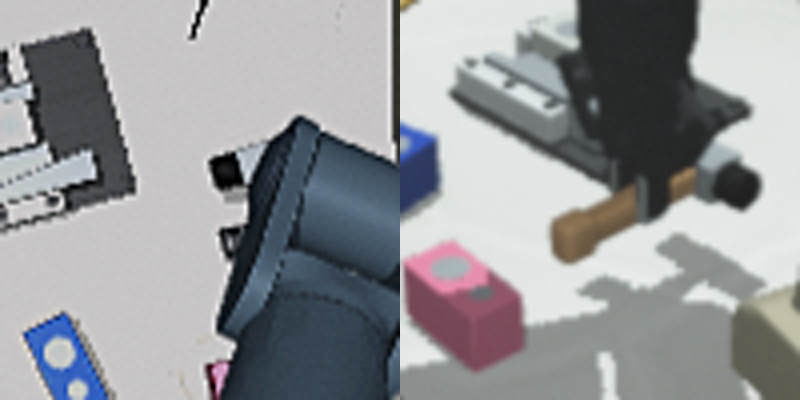

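The hammer hangs level over free worktop, clear of the vice and the pink block. Lower it.

```bash
python3 -m handwheel '[[[-1,0.1,0.1,3,0,0,0],[-1,0.1,0.1,4.5,0,0,0],[-1,0.1,0.1,5.0,0,0,0],[-1,0.1,0.1,5.1,0,0,0]]]'
python3 -m handwheel '[[[-1,0,0,0.15,0,0,0],[-1,0,0,0.2,0,0,0],[-1,0,0,0.2,0,0,0]]]'
```

```text
clock: 16.92
tool_pos: [516.8, -95.6, 11.7]
tool_rot: [-0.136, 0.991, -0.001, 0.002]
contact_force: [0.6, 0.3, -3.3]
opening: 15.6
clock: 17.3
tool_pos: [517.0, -95.7, 10.0]
tool_rot: [-0.136, 0.991, -0.001, 0.003]
contact_force: [-0.2, -0.2, -4.3]
opening: 15.4
```

```bash
python3 -m handwheel '[[[-1,0,0,0.15,0,0,0],[-1,0,0,0.2,0,0,0],[-1,0,0,0.2,0,0,0]]]' | egrep 'pos|force'
python3 -m handwheel '[[[-1,0,0,0.1,0,0,0],[-1,0,0,0.15,0,0,0],[-1,0,0,0.15,0,0,0]]]' | egrep 'pos|force'
```

```text
tool_pos: [517.0, -95.7, 7.9]
contact_force: [0.3, 0.4, -3.8]
tool_pos: [517.0, -95.8, 7.1]
contact_force: [-4.1, 1.3, 4.6]
```

Touchdown at the same height as the grasp. Release and rise.

```bash
python3 -m handwheel '[[[-0.4,0,0,-0.05,0,0,0],[0,0,0,-0.05,0,0,0],[0.1,0,0,-0.05,0,0,0],[0.1,0,0,-0.05,0,0,0]]]'
python3 -m handwheel '[[[0.1,0,0,-2,0,0,0],[0.1,0,0,-6,0,0,0],[0.1,0,0,-12,0,0,0],[0.1,10,-5,-18,0,0,0],[0.1,15,-10,-18,0,0,0],[0.1,15,-15,-18,0,0,0],[0.1,15,-15,-18,0,0,0]]]'
python3 - <<'E'
from h import *
from workcell import bot
grab(13)
cv2.imwrite('pics/c17.png',np.hstack([cv2.resize(cv2.imread('pics/top13.png')[140:260,225:345],(400,400),interpolation=cv2.INTER_CUBIC),cv2.resize(cv2.imread('pics/scene13.png')[165:285,200:320],(400,400),interpolation=cv2.INTER_CUBIC)]))
E
```

```text
clock: 18.55
tool_pos: [517.1, -95.8, 7.6]
tool_rot: [-0.136, 0.991, -0.001, 0.002]
contact_force: [-0.2, 0.1, -0.4]
opening: 46.7
clock: 19.42
tool_pos: [411.5, -282.9, 188.2]
tool_rot: [-0.136, 0.991, -0.002, 0.003]
contact_force: [0.5, 0.2, -0.2]
opening: 47.0
```

View pics/c17.png

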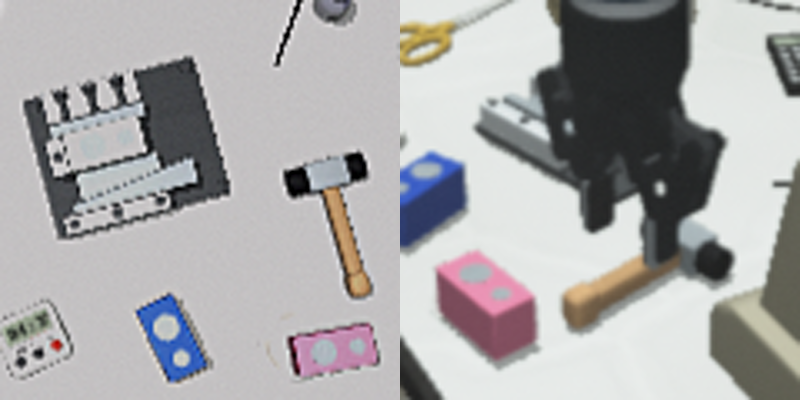

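The hammer lies flat (crop 330,200), clear of the vice. Timer, blue and pink blocks stand where they were. Last numeric check against the vice frame.

```bash
python3 - <<'E'
from h import *
d=load("top",13);w=cloud(d);v=tov(w)
g=(v[...,2]>36)&(v[...,2]<49)&(v[...,1]<-47)&(v[...,1]>-145)&(v[...,0]<-15)&(v[...,0]>-75)
c=tov(onplane(d,np.argwhere(g)[:,::-1],42));print("butt",np.sort(c[:,1])[:4])
b=((v[...,2]>48)&(v[...,2]<62)&(v[...,0]>-24)&(v[...,0]<26)&(v[...,1]<40)&(v[...,1]>-80))
q=tov(onplane(d,np.argwhere(b)[:,::-1],54));print("block",q.min(0),q.max(0))
for nm,p in dict(head=(225+330*.3,140+172*.3),).items():print(nm,onplane(d,p,30),w[int(p[1]),int(p[0])])
x0=load("top",0)["img"].astype(int);x1=d["img"].astype(int)
for nm,(u,t) in dict(beaker=(299,129),bottle=(326,141),timer=(235,241),blue=(277,240),pink=(325,245)).items(): print(nm,abs(x0-x1)[t-8:t+9,u-8:u+9].mean().round(1))
im=cv2.cvtColor(d["img"],cv2.COLOR_RGB2BGR)
cv2.imwrite('pics/c18.png',cv2.resize(im[150:220,225:305],None,fx=9,fy=8,interpolation=cv2.INTER_CUBIC))
E
```

```text
butt [-76.99482225 -76.59265435 -76.4792774  -76.07737757]
block [-17.13552633 -33.92151481  54.        ] [23.24940389 39.78122046 54.        ]
head [[575.99414879 -83.35321761  30.        ]] [577.64538872 -82.76314209  33.58864008]
beaker 1.7
bottle 1.6
timer 1.6
blue 1.7
pink 1.6
```

View pics/c18.png

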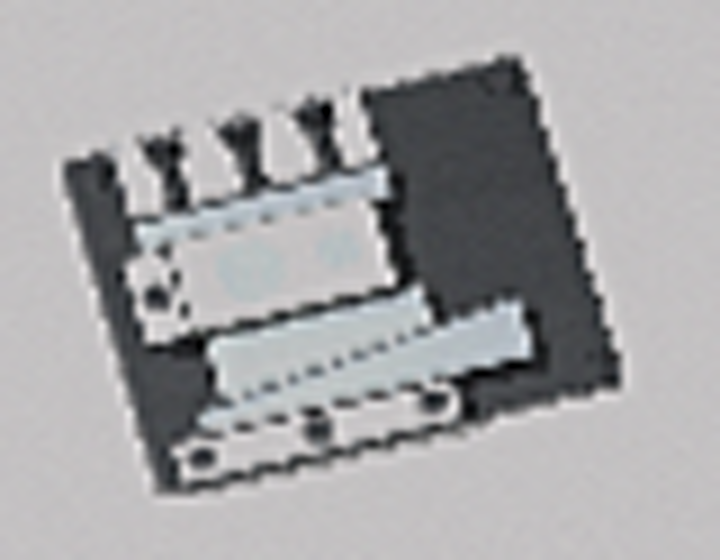

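The block touches the stop (180,290), the fence (270,220) and the jaw (300,330). The wedge's thin end is at (205,420) and its butt at (530,335). Hand in.

```bash
python3 -c "
from workcell import bot
print(bot.sign_off())"
```

```text
the job is handed in; nothing more can be done
None
```

I pushed the white block about 24 mm along the vice until the push force rose to 7.7 N at the stop. I then drove the wedge in about 53 mm with the hammer and laid the hammer flat at about (576, -83) mm. The job was handed in at roughly 19.5 s; no verdict was reported.

- **Driving the wedge:** most of the travel was a steady push with the hammer face at about 5 N. I finished with three separate taps that read 17, 25 and 15 N. The 25 N tap was harder than the 10–15 N suggested. After the last two taps the wedge advanced no further, beyond what the measurement can show.
- **Final pictures:** the block touches stop, fence and jaw, and the wedge butt is at vice y -77 mm, unchanged after I let go. The timer, beaker, stain bottle and the blue and pink blocks nearest the vice show no change from the first picture. The gripper was empty and well clear.
- **Disagreements:** the two cameras differed by roughly 2–4 mm along the vice, within about a pixel. I relied on the top view, and the contact points agreed with it. The block's outline merged with the stop in the last mask, so its contact there is judged from the picture and the push force. I did not test the clamping by pulling on the block.
- **Typed rows:** one advance of the wedge was sent as a short shell loop that repeated the same typed rows twice. You asked for no scripted moves, so I typed the rest out.

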